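# Couple a lens holder onto its bench ball stand

## Robot

A 6-joint arm with a two-finger parallel gripper is mounted at the origin on the work surface. World frame = base frame: x ahead of the robot, y to its left, z up, the work surface at z = 0. Lengths are in mm, angles in degrees, forces in N, time in s.
With the tool pointing down it reaches from about 350 to 850 mm from the base axis. Payload 8.1 kg.
Tool frame: the origin (TCP) lies at the centre of the arm's flange, where the gripper is bolted on; the fingertips stand 173 mm ahead of it and the grasp point (between the pads) lies 155 mm ahead of it; z points along the fingers, y is the line along which they close (so a half turn about z gives the same grasp; the last joint's range is limited). The gripper opens to 85 mm and grips with 20 to 120 N. Pads are 22 mm wide; open, the fingers measure 114 mm over their backs; the gripper's body (76 mm by 85 mm) begins 54 mm behind the grasp point. The pads swing forward as they close: fully open they stand 13 mm farther back than shut.
Start: joints at [60.195, 7.471, 85.268, -0, 87.261, -4.893], TCP at [252.718, 544.188, 404.692] pointing down, gripper open.
Joint ranges: [-169.43, 169.43], [-51.17, 129.36], [1.28, 143.12], [-76.62, 256.62], [0, 156.53], [-152.29, 152.29]. Speed limits (degrees/s): [136.94, 136.94, 159.86, 180, 180, 180].

## Interface

Orientations are given as [roll, pitch, yaw] about the fixed x, y, z axes, in that order (R = Rz(yaw) Ry(pitch) Rx(roll)).
In Python, from bench import * gives the robot as it stands.
- The arm moves only by the shell command python3 -m jog 'ROWS' [FORCE]. ROWS is text: rows parted by semicolons, each of 7 numbers parted by spaces: the shift along the tool's x, y, z scaled (see below), then the turn, a rotation vector about the tool's x, y, z scaled (see below), then the closure, from -1 (fully open) to 1 (shut). In form: tx ty tz wx wy wz hand; .... A call has 1 to 5 rows; each row shifts and turns the commanded pose from where the row before left it, along the tool's axes as they then stand; what a row does not reach is not made up. The controller multiplies each number of a shift by 0.1 m and each number of a turn by 60 degrees. A row lasts 1/8 s, in which the tool goes at most 62.5 mm and 10.7 degrees, less where a joint would pass 70% of its speed; a pose out of reach is approached as far as the arm can. A call with a number of a shift or a turn outside -1 to 1 is refused whole. A call with a gripper value outside its range is refused whole. The fingers move at their own pace and stop on an object; FORCE is the grip in N (left out, the last holds). Time passes only in rows, so rows that do not move let the fingers close. It gives the time, the measured TCP pose, the force, the opening and the grip force at its end, in the units of the state.
- sense(): the state, without advancing time (a new reading comes with each control period).
- snapshot(name): name is "side" or "top" or "wrist"; returns a dict with "img" (384x512x3 uint8, red, green, blue), "fx", "fy", "cx", "cy" (pixels), "extrinsics" (4x4, takes a point from camera to world coordinates). Camera axes: x right, y down, z forward; pixel columns grow to the right and rows downward; lengths in mm; the calibration is good to about 2 mm. A picture is of the moment at which its call begins. There is no depth.
- hand_in(): hands the job in; it is judged then, once.
The state is a dict: "time": time; "joint_pos": joint angles; "qd": joint speeds; "joint_efforts": joint torques, N m; "tool_pos": TCP position; "tcp_rot": TCP orientation; "ft_force": force on the tool from outside, world axes, zero at the start; "wrist_torque": the same for the moment, N m; "finger_gap": finger opening in mm; "grip_force": force on a finger pad.
Only numpy, scipy, OpenCV 4.12 (cv2) and the standard library are available. Lean on these libraries where they do the work, as an engineer would, in place of code of your own. Each camera call takes 0.05 s, during which the arm holds its last target. There are 200 camera calls.

## Task

Raise the lock handle of the loose lens holder fully, set the holder gently down over the ball of the bench stand with its lens end lying along the stand's plate, and let it rest there level. Then press the handle fully down to lock it, never letting the holder drop and never pressing hard on the stand, and leave the other things on the bench where they are.

Things in the scene. Friction and masses are not known exactly. Their poses are not given: they have to be found in the camera images.
- coupler_neck (a point): Lens holder (loose, 0.45 to 0.7 kg, aluminium, 190 mm long): socket cup 47 mm wide at one end (+x), straight neck, black lens 44 mm wide standing at the other end (-x). Point: neck centre, 28 mm above the flat underside, near the centre of mass; y across, z up. Neck 30 mm wide, 24 mm high; grip it across y within 15 mm of here once the handle is up. Starts flat on the table.
- coupler_mouth (a point): Centre of the socket's open mouth at the holder's underside, 70 mm along +x from the neck centre and 28 mm below it. The bore is 31 mm wide and 37 mm deep. While the handle is down a jaw stands in the bore and keeps the ball out; with the handle up the bore is free.
- coupler_tail (a point): Point at the holder's underside below the lens, 75 mm along -x from the neck centre. The lens's top is 48 mm above the underside.
- handle (a joint): Angle of the holder's lock handle: 0 fully down (locked, lying over the neck towards the lens), 1.85 fully raised (stop, a little past upright, leaning over the socket). Stiff: friction 0.16 N m, and a weak upward spring of at most 0.08 N m; stays where it is left. Pressing it down takes 2 to 4 N at its bar. Raised 1.4 or more, it leaves the neck free for a gripper.
- handle_hinge (a point): Hinge of the handle, axis along the holder's y: 48 mm along the holder's +x from the neck centre, 44 mm above the underside.
- handle_bar (a point): Centre of the handle's round-ended steel cross bar, 12 mm thick, 36 mm long along y, 3 mm over the neck each side. Handle down: 70 mm from the hinge along the holder's -x, 8 mm above it (52 above the underside); its arc about the hinge goes up and over to the socket. Pinch its ends to lift the first 0.6 rad; it turns stiffly in the fingers and slips after that: push it on from the lens side.
- stand: Fixed stand: steel foot 130 x 90 mm, clamped column, level plate 215 x 64 mm (x, y), 10 mm thick, ball near its +x end. Origin on the table under the plate's middle, x to the ball. The plate's top is 60 to 100 mm above the table: not measured, see or feel it. It does not give. Coupled, the holder lies flat on the plate, socket round the ball, x along the stand's x, neck centre above this origin.
- stand_ball (a point): Point at table height straight below the ball, 70 mm along the stand's +x. Steel ball 28 mm across on a stud 12 mm thick; its top is 34 mm above the plate.
- stand_tail (a point): Point at table height straight below where the lens comes to lie, 75 mm along the stand's -x.
- lens_cap: Bystander: black lens cap, disc 52 mm across, 9 mm high; origin at its underside.
- jar: Bystander: small amber jar, 40 mm across, 45 mm high; origin at its underside.
- driver: Bystander: screwdriver 150 mm long, lying; origin at its underside.

How it is judged (in metres and radians):
On the way, in this order (a step that is already met when the one before it is completed fails the run):
1. the handle is raised (1.4 rad or more) (value of joint handle above 1.4 rad), for 0.2 s.
2. the holder, handle up, rests level and let go on the stand with its socket over the ball (horizontal distance between coupler_mouth and stand_ball below 0.006 m and horizontal distance between coupler_tail and stand_tail below 0.02 m and angle between coupler_mouth's own z axis and vertical below 0.05 rad and contact force between coupler and stand above 2 N and contact force between the fingers and coupler below 0.3 N and value of joint handle above 1.2 rad), for 0.2 s.
At the end, for the whole second after the job is handed in: The holder rests released, still and level (within 0.05 rad) on the stand, its socket within 6 mm of the ball's axis and its tail within 20 mm of its place on the plate, and the handle is fully down (within 0.08 rad) (horizontal distance between coupler_mouth and stand_ball below 0.006 m and horizontal distance between coupler_tail and stand_tail below 0.02 m and angle between coupler_mouth's own z axis and vertical below 0.05 rad and contact force between coupler and stand above 2 N and contact force between the fingers and coupler below 0.3 N and value of joint handle below 0.08 rad and linear speed of coupler below 0.02 m/s); the robot touches nothing.
It fails at once if the holder, or the fingers, press or knock on the stand with more than 50 N (contact force between any of coupler, the fingers and stand above 50 N).
It fails at once if the holder is let fall onto the stand (let go more than about 4 mm above its seat) (horizontal distance between coupler_mouth and stand_ball below 0.03 m and contact force between the fingers and coupler below 8 N and contact force between coupler and stand below 0.1 N and linear speed of coupler above 0.2 m/s).
It fails at once if a bystander is moved more than 30 mm (distance of any of lens_cap, jar, driver from where it was at the start of the episode above 0.03 m).
It also fails if it takes over 72 s, if anything falls off the work surface, if the arm or the gripper's body presses on something with over 40 N, if the wrist force passes 120 N, or if a joint passes its speed limit or range.

## Working session

There is one attempt and no reset: what is moved stays moved. The work goes in short steps, Python scripts to look and compute and a shell command to move; the robot and the scene stay as the last step left them, time stands still between calls to the robot, and variables do not carry over. Pictures are saved under pics/ and viewed, at most 13 in all, crops included, and the job is handed in when it is done.

```bash
mkdir -p pics; ls
python3 - <<'E'
from bench import *
import cv2,numpy as np
np.set_printoptions(suppress=True,precision=2)
for n in ("top","side"):
    s=snapshot(n); cv2.imwrite(f"pics/{n}0.png",cv2.cvtColor(s["img"],cv2.COLOR_RGB2BGR)); print(n,s["fx"],s["fy"],s["cx"],s["cy"]);print(s["extrinsics"])
a=[cv2.imread(f"pics/{n}0.png") for n in ("top","side")]
print(sense())
E
```

```text
pics
top 348.58648829913113 348.58648829913113 260.15719181065845 192.26987180389247
[[  0.01  -0.98   0.18 339.83]
 [ -1.    -0.     0.    97.55]
 [ -0.    -0.18  -0.98 986.58]
 [  0.     0.     0.     1.  ]]
side 411.76556282907455 411.76556282907455 248.0440284511489 194.66246129020007
[[   0.99   -0.08    0.1   441.84]
 [  -0.12   -0.63    0.76 -575.18]
 [   0.01   -0.77   -0.64  659.4 ]
 [   0.      0.      0.      1.  ]]
{'time': 0.1, 'joint_pos': array([60.2 ,  7.51, 85.33, -0.  , 87.26, -4.89]), 'qd': array([-0.  , -0.16, -0.06,  0.01,  0.01,  0.  ]), 'joint_efforts': array([  0.  , -57.09, -50.19,  -0.  ,   0.01,  -0.  ]), 'tool_pos': array([252.6 , 544.  , 403.72]), 'tcp_rot': array([-179.9 ,   -0.01,  155.09]), 'ft_force': array([-0.42,  0.27,  0.64]), 'wrist_torque': array([ 0.01, -0.03, -0.02]), 'grip_force': 0.0, 'finger_gap': 84.99782376798633}
```

View pics/top0.png

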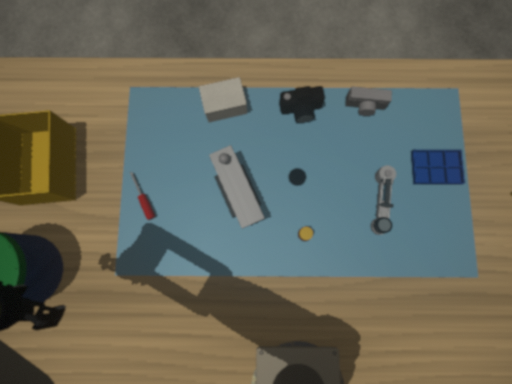

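View pics/side0.png

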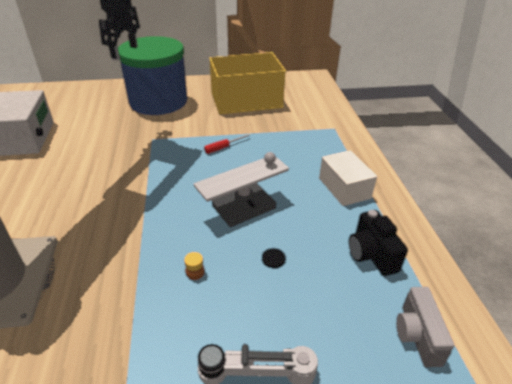

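Top view: holder at right (socket ≈(387,173), lens ≈(383,225)), stand left (ball ≈(225,158), plate far end ≈(252,222)), jar (306,233), cap (297,177), driver (145,200). In the side view the holder is at the bottom, socket right (302,362), lens left (211,358), and the ball is at (270,159).

```bash
cat > h.py <<'E'
import cv2,numpy as np
np.set_printoptions(suppress=True,precision=2)
def ray(s,u,v):
    E=np.array(s["extrinsics"]);d=E[:3,:3]@[(u-s["cx"])/s["fx"],(v-s["cy"])/s["fy"],1];return E[:3,3],d/np.linalg.norm(d)
def onz(s,u,v,z):
    o,d=ray(s,u,v);return o+d*(z-o[2])/d[2]
def tri(s1,p1,s2,p2):
    o1,d1=ray(s1,*p1);o2,d2=ray(s2,*p2)
    t=np.linalg.lstsq(np.c_[d1,-d2],o2-o1,rcond=None)[0];a=o1+d1*t[0];b=o2+d2*t[1];return (a+b)/2,np.linalg.norm(a-b)
def proj(s,p):
    E=np.linalg.inv(np.array(s["extrinsics"]));c=E[:3,:3]@p+E[:3,3];return np.array([s["fx"]*c[0]/c[2]+s["cx"],s["fy"]*c[1]/c[2]+s["cy"]])
E
python3 - <<'E'
import cv2,numpy as np
t=cv2.imread("pics/top0.png");s=cv2.imread("pics/side0.png")
def c(i,x,y,w,h,k=4): return cv2.resize(i[y:y+h,x:x+w],(w*k,h*k),interpolation=cv2.INTER_CUBIC)
A=np.hstack([c(t,200,140,75,95),c(t,360,155,50,95)[:, :200]])
B=c(s,180,140,125,55);C=c(s,190,335,135,49)
out=np.zeros((600,800,3),np.uint8)
out[:380,:500]=A; out[380:600,:500]=B[:220]
r=cv2.rotate(C,cv2.ROTATE_90_CLOCKWISE); out[:540,500:696]=r
cv2.imwrite("pics/z1.png",out)
E
```

```text
(no output)
```

View pics/z1.png

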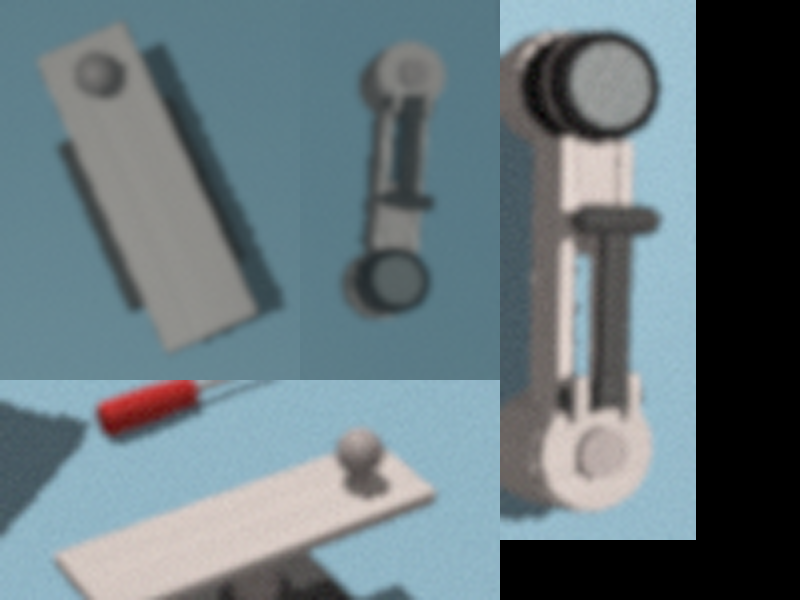

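Crop view gives (full-image pixels): ball top (224.6,158.4)/side (269.6,157.6); plate corners top (209.1,154.6),(230.1,144.6),(264.1,217.6),(241.6,228.1); lens top (384.6,224.6)/(210.9,355.6); socket top (387.6,172.6)/(303.4,358.6); bar ends (377.6,204.1),(393.4,205.4).

Run:
```python
from bench import *
from h import *
T=snapshot("top");S=snapshot("side")
B,e=tri(T,(224.6,158.4),S,(269.6,157.6));print("ball",B,e)
L,e=tri(T,(384.6,224.6),S,(210.9,355.6));print("lens",L,e)
K,e=tri(T,(387.6,172.6),S,(303.4,358.6));print("sock",K,e)
# bar: symmetric ends
b,e=tri(T,(385.5,204.7),S,(244.1,354.1));print("bar",b,e)
print("lens@48",onz(T,384.6,224.6,48),onz(S,210.9,355.6,48))
# refined masks: plate
img=T["img"].astype(int)
m=((img[...,2]-img[...,0])<15).astype(np.uint8); m2=np.zeros_like(m);m2[140:235,200:275]=m[140:235,200:275]
m2[(img.sum(2)<270)]=0
n,l,st,c=cv2.connectedComponentsWithStats(m2);i=1+np.argmax(st[1:,4]);print(st[i])
cs,_=cv2.findContours((l==i).astype(np.uint8),0,2);r=cv2.minAreaRect(max(cs,key=cv2.contourArea));q=cv2.boxPoints(r);print(q)
for z in (60,80,100):
    P=np.array([onz(T,u,v,z) for u,v in q]);P2=np.array([onz(T,u,v,z) for u,v in [(209.1,154.6),(230.1,144.6),(264.1,217.6),(241.6,228.1)]])
    for X in(P,P2): print(z,X.mean(0)[:2],[round(np.linalg.norm(X[k]-X[k-1]),1) for k in range(4)], "yaw",np.degrees(np.arctan2(*( (X[0]+X[1]-X[2]-X[3])[1::-1]))))
    print("ball@",onz(T,224.6,158.4,z+20),onz(S,269.6,157.6,z+20))
# lens dark mask + socket in both views
for nm,s,box in(("top",T,(365,160,405,240)),("side",S,(190,330,325,384))):
    g=s["img"].astype(int); x0,y0,x1,y1=box
    m=((g[...,2]-g[...,0])<12)[y0:y1,x0:x1].astype(np.uint8)
    ys,xs=np.nonzero(m);print(nm,len(xs),xs.min()+x0,xs.max()+x0,ys.min()+y0,ys.max()+y0)
for n,u,v in(("cap",297,177),("jar",306,233),("driver",148,206),("drv tip",135,176)): print(n,onz(T,u,v,10))
```

```text
ball [590.3  191.75 121.95] 1.6732729918273352
lens [ 428.74 -234.52   49.95] 1.237217257449893
sock [ 573.76 -253.83   43.76] 0.8774399493545106
bar [ 481.6  -239.47   52.21] 0.4374315353844331
lens@48 [ 428.31 -235.27   48.  ] [ 429.32 -233.33   48.  ]
[ 210  146   55   82 1995]
[[207.78 154.76]
 [231.63 144.16]
 [264.54 218.21]
 [240.69 228.8 ]]
60 [530.62 166.04] [np.float64(224.1), np.float64(72.1), np.float64(225.4), np.float64(69.3)] yaw 24.442777972779822
60 [531.29 165.89] [np.float64(222.3), np.float64(64.3), np.float64(224.0), np.float64(66.0)] yaw 24.882634246110854
ball@ [601.54 196.29  80.  ] [602.82 251.98  80.  ]
80 [526.5  164.56] [np.float64(219.3), np.float64(70.6), np.float64(220.5), np.float64(67.8)] yaw 24.442777972779833
80 [527.16 164.41] [np.float64(217.5), np.float64(62.9), np.float64(219.2), np.float64(64.5)] yaw 24.882634246110868
ball@ [595.76 194.11 100.  ] [597.26 223.43 100.  ]
100 [522.38 163.08] [np.float64(214.4), np.float64(69.0), np.float64(215.6), np.float64(66.3)] yaw 24.442777972779826
100 [523.03 162.94] [np.float64(212.7), np.float64(61.5), np.float64(214.3), np.float64(63.1)] yaw 24.88263424611085
ball@ [589.99 191.93 120.  ] [591.71 194.88 120.  ]
top 862 371 395 166 233
side 3377 198 317 345 383
cap [567.39  -5.46  10.  ]
jar [407.33 -28.3   10.  ]
driver [481.1  417.42  10.  ]
drv tip [568.04 460.46  10.  ]
```

Measurements check out: lens-to-socket comes to 146 mm (145 given), the lens top to 50 mm (48) and the bar to 52 mm (52). The ball centre is at z≈120, so the plate top is ≈97–100. Next I move above the holder.

```bash
cat >> h.py <<'E'
from scipy.spatial.transform import Rotation as R
def to(st,p,yaw):
    r=R.from_euler('xyz',st["tcp_rot"],degrees=True);g=R.from_euler('xyz',[180,0,yaw],degrees=True)
    print("shift(/100)",r.inv().apply(np.array(p)-st["tool_pos"])/100,"turn(/60)",np.degrees((r.inv()*g).as_rotvec())/60)
E
python3 -m jog '-.36 -.41 0 0 0 0 -1;-.36 -.41 0 0 0 0 -1;-.36 -.41 0 0 0 0 -1;-.36 -.41 0 0 0 0 -1;-.36 -.41 0 0 0 0 -1' 20
python3 -m jog '-.36 -.41 0 0 0 0 -1;-.36 -.41 0 0 0 0 -1;-.36 -.41 0 0 0 0 -1;-.36 -.41 0 0 0 0 -1;-.36 -.41 0 0 0 0 -1'
python3 -m jog '-.36 -.41 0 0 0 0 -1;-.36 -.41 0 0 0 0 -1;-.36 -.41 0 0 0 0 -1;-.36 -.41 0 0 0 0 -1;-.36 -.41 0 0 0 0 -1'
python3 -m jog '0 0 0 0 0 -.144 -1;0 0 0 0 0 -.144 -1;0 0 0 0 0 0 -1;0 0 0 0 0 0 -1'
python3 - <<'E'
from bench import *
from h import *
s=snapshot("wrist");cv2.imwrite("pics/w1.png",cv2.cvtColor(s["img"],cv2.COLOR_RGB2BGR))
print(s["fx"],s["cx"],s["cy"],s["extrinsics"]);st=sense();print(st["joint_pos"]);to(st,[482,-241,260],172.4)
for n,p in(("sock",[573.8,-253.8,46]),("lens",[428.7,-234.5,48]),("bar",[482,-240.5,52])):print(n,proj(s,np.array(p)))
E
```

```text
time: 0.82
tool_pos: [329.7, 280.8, 404.6]
tcp_rot: [180.0, 0.0, 155.1]
ft_force: [1.4, -0.5, 0.3]
finger_gap: 85.5
grip_force: 0.0
time: 1.45
tool_pos: [406.6, 18.9, 404.8]
tcp_rot: [180.0, 0.0, 155.1]
ft_force: [1.1, 0.2, -0.4]
finger_gap: 85.3
grip_force: 0.0
time: 2.08
tool_pos: [483.6, -242.9, 404.6]
tcp_rot: [180.0, 0.0, 155.1]
ft_force: [0.8, 1.2, 0.7]
finger_gap: 85.2
grip_force: 0.0
time: 2.58
tool_pos: [483.4, -240.9, 404.6]
tcp_rot: [180.0, -0.0, 172.2]
ft_force: [0.3, -0.0, -0.3]
finger_gap: 85.6
grip_force: 0.0
338.52711257360653 257.2804337125094 189.91434206914926 [[   0.14    0.94    0.31  403.78]
 [   0.99   -0.13   -0.04 -229.9 ]
 [  -0.      0.31   -0.95  373.43]
 [   0.      0.      0.      1.  ]]
[ -31.92   -1.82   94.86   -0.     86.95 -114.15]
shift(/100) [ 0.01 -0.    1.45] turn(/60) [-0.  0. -0.]
sock [257.06 246.95]
lens [256.38 107.65]
bar [257.75 164.41]
```

View pics/w1.png

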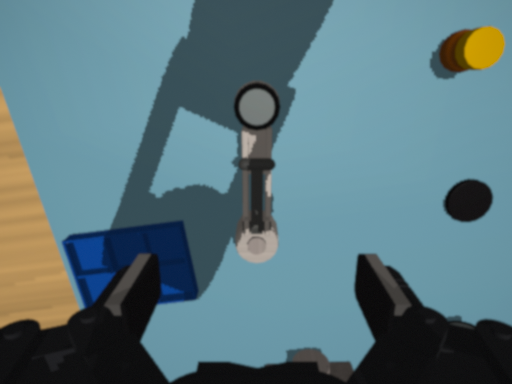

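Wrist view: lens (257,106), bar (256,163), socket (256,241), all matching the predicted pixels to within 2–6 px. Next I descend, pinch the bar and lift it along its arc.

```bash
python3 -m jog '0 0 .5 0 0 0 -1;0 0 .5 0 0 0 -.2;0 0 .5 0 0 0 0;0 0 .3 0 0 0 0;0 0 .18 0 0 0 0'
python3 -m jog '0 0 0 0 0 0 .5;0 0 0 0 0 0 .5;0 0 0 0 0 0 .5;0 0 0 0 0 0 .5;0 0 0 0 0 0 .5' 25
```

```text
time: 3.25
tool_pos: [482.9, -240.5, 204.9]
tcp_rot: [179.9, -0.1, 172.3]
ft_force: [0.3, 0.2, -0.3]
finger_gap: 42.2
grip_force: 0.0
time: 3.88
tool_pos: [483.8, -241.3, 207.7]
tcp_rot: [-180.0, 0.1, 172.4]
ft_force: [-3.6, 2.0, 3.8]
finger_gap: 33.5
grip_force: 25.2
```

```bash
python3 -m jog '-.01 0 -.05 0 0 0 .5;-.01 0 -.05 0 0 0 .5;-.035 0 -.1 0 0 0 .5;-.05 0 -.095 0 0 0 .5;-.063 0 -.085 0 0 0 .5' 25
python3 - <<'E'
from bench import *
from h import *
s=snapshot("side");t=snapshot("top");a=s["img"][325:384,180:330];b=t["img"][150:245,350:420]
o=np.zeros((600,800,3),np.uint8);a=cv2.resize(a,(600,236));b=cv2.resize(b,(210,285));o[:236,:600]=a;o[300:585,:210]=b
w=snapshot("wrist")["img"];o[236:600,315:800]=cv2.resize(w,(485,364))
cv2.imwrite("pics/z2.png",o[...,::-1])
E
```

```text
time: 4.5
tool_pos: [500.5, -243.4, 245.5]
tcp_rot: [-180.0, 0.0, 172.4]
ft_force: [-0.1, -0.7, -4.9]
finger_gap: 33.6
grip_force: 25.3
```

View pics/z2.png

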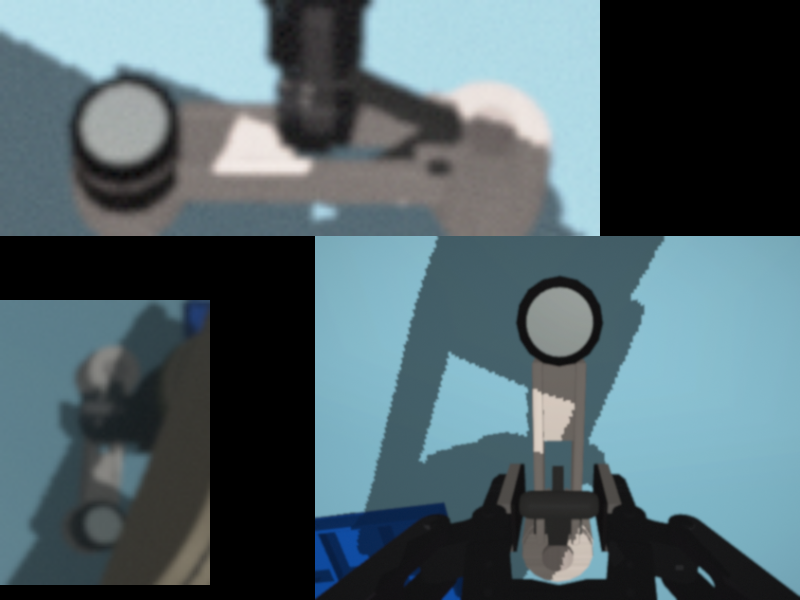

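The lower-right wrist view shows the bar still pinched and the handle up about 0.5–0.6 rad. Now I release, back off to the lens side, shut the fingers and push the handle on.

```bash
python3 -m jog '0 0 0 0 0 0 -.2;0 0 0 0 0 0 -.2;.1 0 0 0 0 0 -.2;.15 0 0 0 0 0 -.2;.07 0 0 0 0 0 1' 
python3 -m jog '0 0 0 0 0 0 1;0 0 0 0 0 0 1;0 0 0 0 0 0 1;0 0 0 0 0 0 1'
python3 -m jog '-.15 0 0 0 0 0 1;-.06 0 -.05 0 0 0 1;-.06 0 -.05 0 0 0 1;-.06 0 -.05 0 0 0 1;-.08 0 -.04 0 0 0 1'
python3 -m jog '-.08 0 -.03 0 0 0 1;-.07 0 -.01 0 0 0 1;-.08 0 0 0 0 0 1;-.08 0 0 0 0 0 1;-.08 0 0 0 0 0 1'
python3 -m jog '-.05 0 .01 0 0 0 1;-.05 0 .01 0 0 0 1;0 0 0 0 0 0 1'
python3 - <<'E'
from bench import *
from h import *
s=snapshot("side");t=snapshot("top");a=s["img"][325:384,180:330];b=t["img"][150:245,350:420]
o=np.zeros((600,800,3),np.uint8);a=cv2.resize(a,(600,236));b=cv2.resize(b,(210,285));o[:236,:600]=a;o[300:585,:210]=b
w=snapshot("wrist")["img"];o[236:600,315:800]=cv2.resize(w,(485,364))
cv2.imwrite("pics/z3.png",o[...,::-1])
E
```

```text
time: 5.28
tool_pos: [467.2, -238.8, 244.4]
tcp_rot: [180.0, -0.1, 172.4]
ft_force: [-0.2, -1.0, 0.4]
finger_gap: 34.0
grip_force: 0.0
time: 5.78
tool_pos: [468.6, -239.0, 244.7]
tcp_rot: [-180.0, 0.0, 172.4]
ft_force: [0.3, 0.9, 0.2]
finger_gap: -0.2
grip_force: 0.0
time: 6.4
tool_pos: [509.3, -244.5, 264.3]
tcp_rot: [-180.0, -0.0, 172.4]
ft_force: [-3.0, 1.3, 0.3]
finger_gap: -0.2
grip_force: 1.3
time: 7.02
tool_pos: [548.0, -249.7, 267.2]
tcp_rot: [180.0, -0.0, 172.4]
ft_force: [-3.3, -1.2, -0.5]
finger_gap: 0.1
grip_force: 1.3
time: 7.4
tool_pos: [557.8, -250.9, 265.3]
tcp_rot: [180.0, -0.0, 172.4]
ft_force: [0.5, 0.1, -0.3]
finger_gap: -0.1
grip_force: 0.2
```

View pics/z3.png

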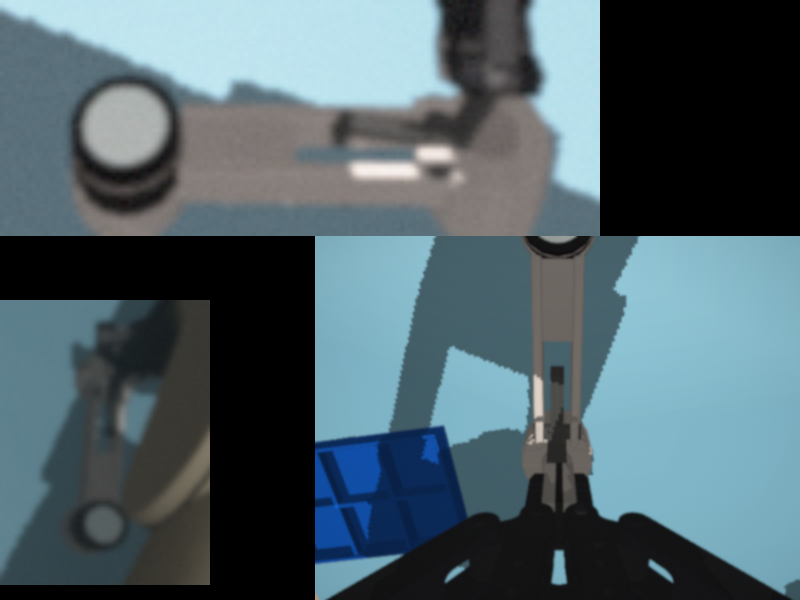

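```bash
python3 -m jog '.3 0 0 0 0 0 1;.4 0 -.2 0 0 0 -.5;.1 0 -.4 0 0 0 -.5;0 0 -.4 0 0 0 -1;0 0 0 0 0 0 -1'
python3 - <<'E'
from bench import *
from h import *
s=snapshot("side");a=s["img"][315:384,180:330]
o=np.zeros((600,800,3),np.uint8);a=cv2.resize(a,(520,239));o[:239,:520]=a
W=snapshot("wrist");w=W["img"];o[239:600,315:796]=cv2.resize(w,(481,361))
cv2.imwrite("pics/z4.png",o[...,::-1])
d=np.array([.9912,-.1323,0]);n=np.array([503.7,-244.5,28])
for k,p in(("lens",n-75*d+[0,0,20]),("bar up",n+70*d+[0,0,82.]),("sock",n+70*d+[0,0,10])): q=proj(W,p);print(k,q,q*.9395+[315,239])
to(sense(),[500.7,-244.1,300],172.4)
E
```

```text
time: 8.18
tool_pos: [479.3, -241.0, 370.8]
tcp_rot: [-179.8, 0.5, 172.4]
ft_force: [-0.1, 0.6, -0.4]
finger_gap: 72.4
grip_force: 0.0
lens [257.74 115.52] [557.15 347.53]
bar up [257.64 308.64] [557.05 528.97]
sock [257.79 261.99] [557.2  485.14]
shift(/100) [-0.22 -0.01  0.66] turn(/60) [-0.  0. -0.]
```

View pics/z4.png

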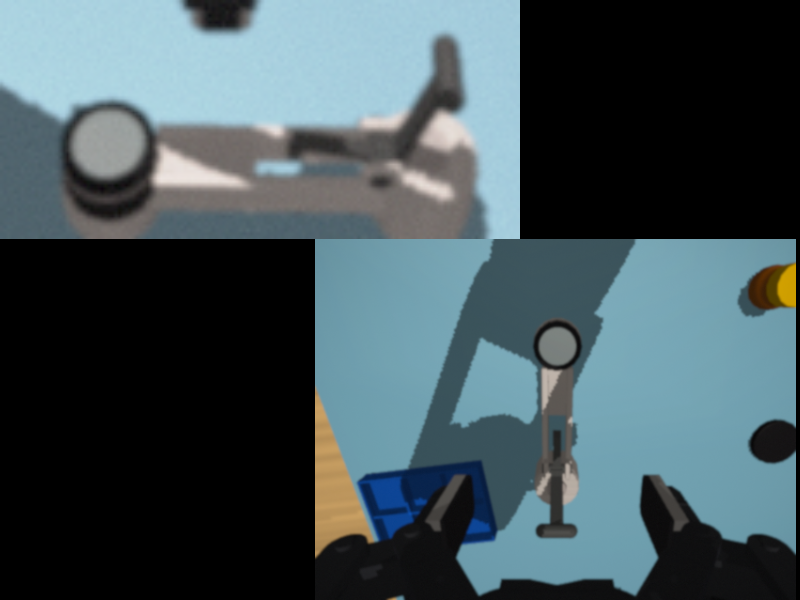

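Handle is up: the bar is at (557,530) in the wrist view, exactly where a full raise predicts. Holder not displaced. Now I grip the neck.

```bash
python3 -m jog '-.22 -.01 .5 0 0 0 -1;0 0 .5 0 0 0 -1;0 0 .5 0 0 0 -.4;0 0 .25 0 0 0 -.2;0 0 .12 0 0 0 -.1' 
python3 -m jog '0 0 0 0 0 0 .6;0 0 0 0 0 0 .6;0 0 0 0 0 0 .6;0 0 0 0 0 0 .6;0 0 0 0 0 0 .6' 70
python3 -m jog '0 0 -.02 0 0 0 .6;0 0 -.04 0 0 0 .6;0 0 -.1 0 0 0 .6;0 0 -.2 0 0 0 .6;0 0 0 0 0 0 .6'
```

```text
time: 8.9
tool_pos: [498.5, -243.3, 175.3]
tcp_rot: [179.9, -0.3, 172.4]
ft_force: [0.1, -0.1, 0.3]
finger_gap: 47.1
grip_force: 0.0
time: 9.52
tool_pos: [500.0, -244.3, 178.9]
tcp_rot: [-180.0, 0.0, 172.4]
ft_force: [-0.5, 0.2, -5.5]
finger_gap: 29.3
grip_force: 70.0
time: 10.15
tool_pos: [501.3, -245.1, 218.0]
tcp_rot: [-179.9, 0.3, 172.4]
ft_force: [-0.5, -1.2, -6.3]
finger_gap: 29.4
grip_force: 70.2
```

```bash
python3 -m jog '0 0 -.2 0 0 0 .6;0 0 -.4 0 0 0 .6;0 0 -.4 0 0 0 .6;0 0 -.3 0 0 0 .6;0 0 -.15 0 0 0 .6' 
python3 -m jog '.01 .15 0 0 0 0 .6;.03 .3 0 0 0 0 .6;.03 .4 0 0 0 0 .6;.03 .4 0 0 0 0 .6;.03 .4 0 0 0 0 .6' 
python3 -m jog '.03 .4 0 0 0 0 .6;.03 .4 0 0 0 0 .6;.03 .4 0 0 0 0 .6;.03 .4 0 0 0 0 .6;.03 .4 0 0 0 0 .6' 
python3 -m jog '.03 .3 0 0 0 0 .6;.02 .1 0 0 0 -.1 .6;0 0 0 0 0 -.15 .6;0 0 0 0 0 -.15 .6;0 0 0 0 0 -.138 .6' 
python3 -m jog '0 0 0 0 0 0 .6;0 0 0 0 0 0 .6;0 0 0 0 0 0 .6'
python3 - <<'E'
from bench import *
from h import *
st=sense();print(st)
s=snapshot("side");t=snapshot("top");w=snapshot("wrist")
o=np.zeros((600,800,3),np.uint8);o[:300,:400]=cv2.resize(s["img"][60:240,140:380],(400,300));o[:300,400:]=cv2.resize(t["img"][100:250,150:350],(400,300));o[300:,:400]=cv2.resize(w["img"],(400,300))
cv2.imwrite("pics/z5.png",o[...,::-1])
to(st,[523.8,161.5,360],204.7)
E
```

```text
time: 10.78
tool_pos: [500.2, -244.4, 362.7]
tcp_rot: [-179.9, 0.2, 172.4]
ft_force: [0.3, -0.4, -6.7]
finger_gap: 29.1
grip_force: 70.2
time: 11.4
tool_pos: [508.1, -76.8, 357.5]
tcp_rot: [180.0, -0.2, 172.4]
ft_force: [-0.4, 0.3, -6.3]
finger_gap: 29.4
grip_force: 70.1
time: 12.02
tool_pos: [519.5, 123.2, 357.5]
tcp_rot: [-180.0, -0.2, 172.4]
ft_force: [-0.4, -0.3, -5.0]
finger_gap: 29.5
grip_force: 70.1
time: 12.65
tool_pos: [519.8, 162.2, 357.3]
tcp_rot: [179.9, -0.2, -155.0]
ft_force: [1.4, 0.1, -6.0]
finger_gap: 29.1
grip_force: 70.5
time: 13.02
tool_pos: [520.8, 161.6, 359.2]
tcp_rot: [180.0, -0.0, -155.5]
ft_force: [0.0, -0.4, -5.8]
finger_gap: 29.6
grip_force: 70.4
{'time': 13.025, 'joint_pos': array([  11.85,    0.5 ,   97.34,    0.  ,   82.2 , -102.7 ]), 'qd': array([-0.09, -0.25, -0.22,  0.04, -0.03, -0.58]), 'joint_efforts': array([  0.08, -52.66, -52.13,   0.01,   0.02,   0.05]), 'tool_pos': array([520.79, 161.62, 359.22]), 'tcp_rot': array([ 179.99,   -0.04, -155.45]), 'ft_force': array([ 0.05, -0.39, -5.82]), 'wrist_torque': array([-0.01, -0.04, -0.06]), 'grip_force': 70.39223670959473, 'finger_gap': 29.645428353292136}
shift(/100) [-0.03 -0.01 -0.01] turn(/60) [ 0. -0. -0.]
```

View pics/z5.png

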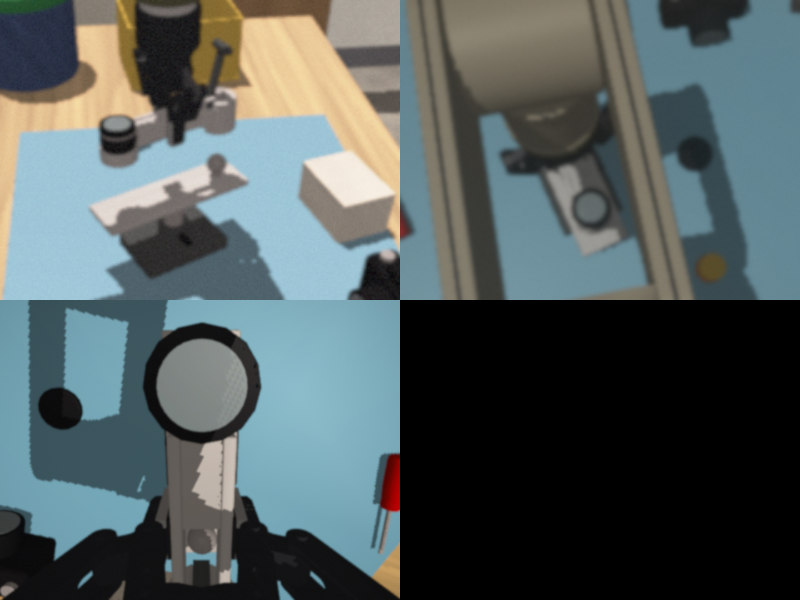

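The picture shows the holder level above the stand: side-view lens top at full px (210.8,134.4), top-view lens at (245.5,204), wrist-view lens at (258.6,108.8). The ball is visible through the neck slot at about (258.6,307). I'll check these against the expected positions.

Run:
```python
from bench import *
from h import *
st=sense();s=snapshot("side");t=snapshot("top");w=snapshot("wrist")
p=st["tool_pos"];yaw=np.radians(st["tcp_rot"][2]+180);d=np.array([np.cos(yaw),np.sin(yaw),0]);print(p,st["tcp_rot"],st["ft_force"])
n=p+3.5*d;n[2]=p[2]-178.9+28
lens=n-75*d+[0,0,20]
print("pred lens",lens,proj(w,lens),proj(t,lens),proj(s,lens))
B=np.array([590.5,192.3,118]);print("ball pred wrist",proj(w,B))
print("sock top pred side",proj(s,n+70*d+[0,0,16.]))
# measured
L,e=tri(t,(245.5,204),s,(210.8,134.4));print("lens ts",L,e)
L,e=tri(w,(258.6,108.8),s,(210.8,134.4));print("lens ws",L,e)
g=cv2.cvtColor(w["img"],cv2.COLOR_RGB2GRAY)
c=cv2.HoughCircles(cv2.medianBlur(g,3)[20:200,160:360],cv2.HOUGH_GRADIENT,1.2,30,param1=80,param2=30,minRadius=40,maxRadius=90);print(c[0][:3]+[160,20,0] if c is not None else None)
for z in (110,115,120): print(z,onz(w,258.6,307,z))
cv2.imwrite("pics/b.png",np.vstack([cv2.resize(w["img"][280:384,200:320],(480,416),interpolation=cv2.INTER_CUBIC)])[...,::-1])
```

```text
[521.   161.52 359.65] [ 180.    -0.  -155.4] [-0.52  0.6  -5.82]
pred lens [455.99 131.76 228.75] [256.43 111.15] [245.45 203.55] [209.39 134.79]
ball pred wrist [255.76 303.15]
sock top pred side [269.96 117.83]
lens ts [456.9  131.78 229.06] 3.88769495855805
lens ws [456.97 132.08 229.1 ] 3.7159449898762267
[[257.8  109.4   58.96]]
110 [598.18 198.15 110.  ]
115 [594.74 196.55 115.  ]
120 [591.31 194.96 120.  ]
```

View pics/b.png

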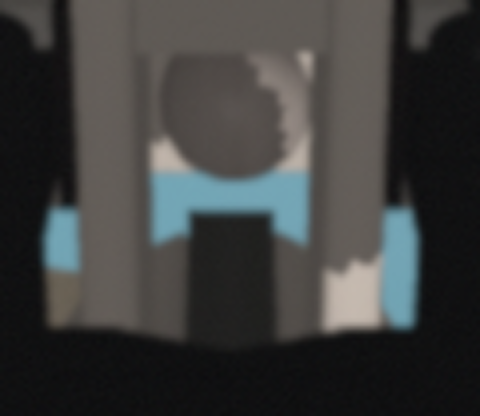

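Ball in the wrist view is at (258.7,305.7), radius 18.9 px, about 1.2 mm toward tool +y from the holder's centre line. The cameras disagree along x by a few mm, so I'll go closer and compare socket and ball within the same image.

```bash
python3 -m jog '0 .012 .1 0 0 0 .6;0 0 .15 0 0 0 .6;0 0 .1 0 0 0 .6;0 0 .02 0 0 0 .6;0 0 0 0 0 0 .6'
python3 - <<'E'
from bench import *
from h import *
s=snapshot("side");w=snapshot("wrist");st=sense();print(st["tool_pos"],st["tcp_rot"])
o=np.zeros((600,800,3),np.uint8)
o[:420,:480]=cv2.resize(s["img"][100:170,220:300],(480,420),interpolation=cv2.INTER_CUBIC)
o[:416,480:800]=cv2.resize(w["img"][280:384,220:300],(320,416),interpolation=cv2.INTER_CUBIC)
o[420:,:]=cv2.resize(s["img"][105:165,190:290],(800,480),interpolation=cv2.INTER_CUBIC)[:180]
cv2.imwrite("pics/z6.png",o[...,::-1])
E
```

```text
time: 13.95
tool_pos: [520.5, 162.6, 322.5]
tcp_rot: [180.0, -0.0, -155.4]
ft_force: [-0.3, 0.9, -5.4]
finger_gap: 29.3
grip_force: 70.4
[520.76 162.66 323.26] [-179.99    0.05 -155.35]
```

View pics/z6.png

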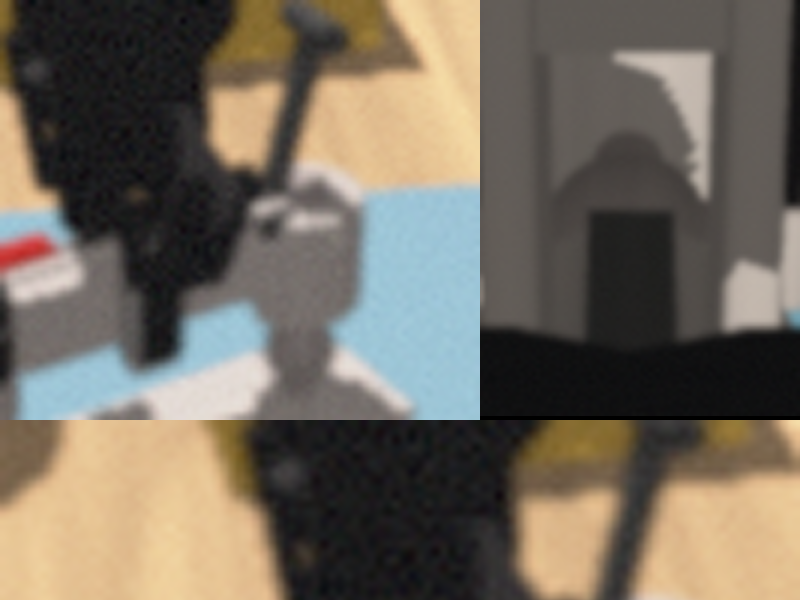

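Zoomed side view: ball centre col ≈302/6, socket ≈304/6 (aligned within ~1 mm). Wrist view: the round outline is centred on the slot at x≈630, so lateral alignment is good. Checking the projection of a vertical line, and the wrist arc.

Run:
```python
from bench import *
from h import *
s=snapshot("side");w=snapshot("wrist");t=snapshot("top")
for B in ([590.5,192.3,120],[592,195.2,119.],[589,193,119]):
    B=np.array(B);print(B,"side",proj(s,B),"sock same xy z160",proj(s,B+[0,0,40]),"wrist",proj(w,B),"top of ball",proj(w,B+[0,0,14]))
p=sense()["tool_pos"];d=np.array([.909,.4165,0]);m=p+73.5*d;m[2]=144.4
print("mouth",m,"side",proj(s,m),proj(s,m+[0,0,20]),"d/dmm side",proj(s,m+d)-proj(s,m))
g=cv2.cvtColor(s["img"],cv2.COLOR_RGB2HSV)
for v in range(128,164,2):
    r=s["img"][v,255:290].astype(int); bl=(r[:,2]-r[:,0]>25); i=np.nonzero(~bl)[0]; print(v,i.min()+255,i.max()+255,end=" | ")
```

```text
[590.5 192.3 120. ] side [269.27 158.27] sock same xy z160 [269.96 143.48] wrist [253.58 340.97] top of ball [253.3  358.51]
[592.  195.2 119. ] side [269.69 157.87] sock same xy z160 [270.39 143.12] wrist [256.8  343.11] top of ball [256.73 360.64]
[589 193 119] side [268.55 158.5 ] sock same xy z160 [269.23 143.73] wrist [255.6  338.42] top of ball [255.46 355.73]
mouth [587.53 193.25 144.4 ] side [268.32 149.2 ] [268.65 141.66] d/dmm side [ 0.37 -0.13]
128 255 289 | 130 255 289 | 132 255 281 | 134 255 280 | 136 255 280 | 138 255 280 | 140 255 280 | 142 255 279 | 144 255 279 | 146 255 279 | 148 255 279 | 150 255 279 | 152 263 277 | 154 265 274 | 156 265 275 | 158 262 278 | 160 257 280 | 162 255 282 |
```

Same-image comparison puts the socket within ~1 mm of the ball's axis. I'll lower gently, watching forces.

```bash
python3 -m jog '0 0 .04 0 0 0 .6;0 0 .04 0 0 0 .6;0 0 .02 0 0 0 .6;0 0 .02 0 0 0 .6;0 0 0 0 0 0 .6' 
python3 -m jog '0 0 .02 0 0 0 .6;0 0 .02 0 0 0 .6;0 0 .02 0 0 0 .6;0 0 .01 0 0 0 .6;0 0 0 0 0 0 .6'; python3 -c "
from bench import *;s=sense();print(s['tool_pos'],s['ft_force'],s['wrist_torque'])"
```

```text
time: 14.82
tool_pos: [520.4, 162.6, 310.4]
tcp_rot: [180.0, -0.0, -155.4]
ft_force: [-0.8, -0.5, -5.1]
finger_gap: 29.2
grip_force: 70.4
time: 15.45
tool_pos: [520.5, 162.6, 303.6]
tcp_rot: [180.0, -0.0, -155.4]
ft_force: [0.6, -0.1, -6.1]
finger_gap: 29.1
grip_force: 70.4
[520.47430734 162.6034394  303.55788002] [ 0.62217418 -0.13361426 -6.10378144] [ 0.0090469  -0.00893027 -0.01270018]
```

```bash
python3 -m jog '0 0 .02 0 0 0 .6;0 0 .02 0 0 0 .6;0 0 .01 0 0 0 .6;0 0 0 0 0 0 .6' |grep -E 'pos|force'
python3 -m jog '0 0 .02 0 0 0 .6;0 0 .02 0 0 0 .6;0 0 .01 0 0 0 .6;0 0 0 0 0 0 .6'|grep -E 'pos|force'
python3 -m jog '0 0 .02 0 0 0 .6;0 0 .02 0 0 0 .6;0 0 .01 0 0 0 .6;0 0 0 0 0 0 .6'|grep -E 'pos|force'
```

```text
tool_pos: [520.8, 162.7, 299.0]
ft_force: [2.6, 1.1, -4.3]
grip_force: 70.5
tool_pos: [521.0, 162.8, 294.1]
ft_force: [5.4, 1.5, -4.3]
grip_force: 70.6
tool_pos: [521.0, 162.8, 289.1]
ft_force: [6.0, 2.9, -4.6]
grip_force: 70.7
```

The ball is inside the bore and pushes along +x with ~6.7 N, so I shift the tool about 1.5 mm along the stand's +x to relieve it.

```bash
python3 -m jog '-.008 0 0 0 0 0 .6;-.007 0 0 0 0 0 .6;0 0 0 0 0 0 .6' |grep -E 'pos|force'
python3 -m jog '0 0 .02 0 0 0 .6;0 0 .02 0 0 0 .6;0 0 .01 0 0 0 .6;0 0 0 0 0 0 .6'|grep -E 'pos|force'
```

```text
tool_pos: [521.6, 163.1, 288.2]
ft_force: [2.8, 0.7, -5.4]
grip_force: 70.7
tool_pos: [521.7, 163.2, 283.3]
ft_force: [0.6, 0.4, -6.2]
grip_force: 70.6
```

```bash
for i in 1 2 3; do python3 -m jog '0 0 .01 0 0 0 .6;0 0 .01 0 0 0 .6;0 0 0 0 0 0 .6'|grep -E 'pos|ft_force'; done
```

```text
tool_pos: [521.7, 163.2, 281.4]
ft_force: [0.2, 1.2, -6.1]
tool_pos: [521.8, 163.2, 279.5]
ft_force: [-0.3, -0.8, -5.1]
tool_pos: [521.8, 163.2, 277.5]
ft_force: [-0.1, -0.5, -5.6]
```

```bash
python3 -m jog '0 0 .01 0 0 0 .6;0 0 .005 0 0 0 .6;0 0 0 0 0 0 .6'|grep -E 'pos|ft_force'
python3 -m jog '0 0 .01 0 0 0 .6;0 0 .005 0 0 0 .6;0 0 0 0 0 0 .6'|grep -E 'pos|ft_force'
```

```text
tool_pos: [521.9, 163.2, 277.3]
ft_force: [-5.4, -2.0, 5.2]
tool_pos: [521.9, 163.2, 277.2]
ft_force: [-12.5, -3.8, 16.7]
```

Seated (contact at TCP z≈277.3, underside ≈98 mm). I ease the press off and release.

```bash
python3 -m jog '0 0 -.01 0 0 0 .6;0 0 -.009 0 0 0 .6;0 0 0 0 0 0 .6'|grep -E 'pos|ft_force'
python3 -c "
from bench import *;s=sense();print(s['tool_pos'],s['ft_force'],s['wrist_torque'],s['tcp_rot'])"
```

```text
tool_pos: [522.0, 163.3, 277.3]
ft_force: [-5.2, -1.8, 5.5]
[521.9782128  163.25867633 277.28151706] [-5.18267124 -1.82517367  5.54001324] [-0.1376313   0.97748812 -0.01032758] [-1.79995453e+02  2.24824390e-02 -1.55352632e+02]
```

```bash
python3 -m jog '.004 0 -.006 0 0 0 .6;0 0 0 0 0 0 .6;0 0 0 0 0 0 .6' 20|grep -E 'pos|ft_force'
python3 -m jog '0 0 0 0 0 0 0;0 0 0 0 0 0 0;0 0 0 0 0 0 -.2;0 0 0 0 0 0 -.2;0 0 0 0 0 0 -.2'
python3 - <<'E'
from bench import *
from h import *
s=snapshot("side");w=snapshot("wrist")
o=np.zeros((600,800,3),np.uint8)
o[:300,:400]=cv2.resize(s["img"][100:220,170:330],(400,300),interpolation=cv2.INTER_CUBIC)
o[300:600,:400]=cv2.resize(w["img"],(400,300))
cv2.imwrite("pics/z7.png",o[...,::-1])
E
```

```text
tool_pos: [521.8, 163.2, 277.3]
ft_force: [1.2, 0.3, -2.7]
time: 21.08
tool_pos: [521.5, 163.1, 277.2]
tcp_rot: [-180.0, -0.0, -155.4]
ft_force: [-0.2, -0.0, -0.1]
finger_gap: 51.2
grip_force: 0.0
```

View pics/z7.png

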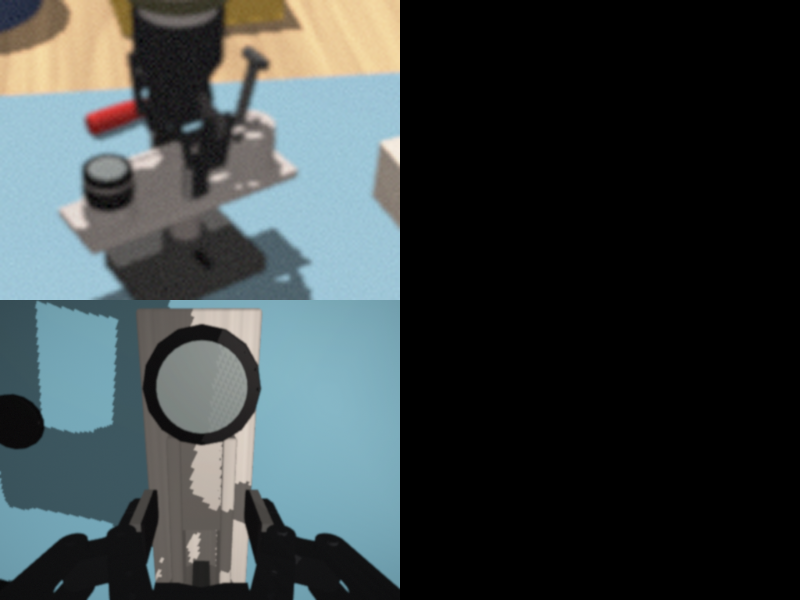

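The holder lies flat on the plate, released, with handle up. Now I rise, go past the handle, and come down on its socket side.

```bash
python3 -m jog '0 0 -.1 0 0 0 -.2;0 0 -.4 0 0 0 -.2;0 0 -.4 0 0 0 -.2;0 0 -.4 0 0 0 1;-.29 0 0 0 0 0 1' |grep -E 'pos|ft_force'
python3 -m jog '-.4 0 0 0 0 0 1;-.4 0 0 0 0 0 1;0 0 0 0 0 0 1;0 0 .2 0 0 0 1;0 0 .1 0 0 0 1' |grep -E 'pos|ft_force'
python3 -m jog '0 0 0 0 0 0 1;0 0 0 0 0 0 1'
python3 - <<'E'
from bench import *
from h import *
s=snapshot("side")
cv2.imwrite("pics/z8.png",cv2.resize(s["img"][70:220,170:370],(800,600),interpolation=cv2.INTER_CUBIC)[...,::-1])
E
```

```text
tool_pos: [548.5, 175.2, 413.6]
ft_force: [0.8, 1.9, -0.4]
tool_pos: [619.6, 208.1, 375.3]
ft_force: [-0.1, -0.4, -0.0]
time: 22.68
tool_pos: [620.4, 208.4, 377.8]
tcp_rot: [-180.0, 0.0, -155.4]
ft_force: [0.8, 0.8, 0.4]
finger_gap: -0.1
grip_force: 0.0
```

View pics/z8.png

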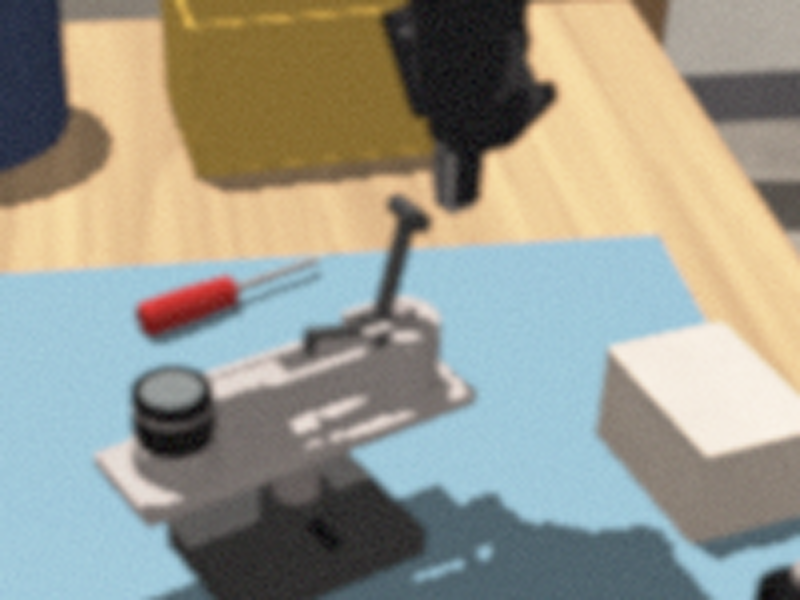

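The picture shows the holder flat on the plate with the fingertip (≈(455,205)) just beyond the bar (≈(410,212)). Pushing the handle towards the lens.

```bash
python3 -m jog '.1 0 0 0 0 0 1;.06 0 -.01 0 0 0 1;.06 0 -.02 0 0 0 1;.06 0 -.01 0 0 0 1;.06 0 0 0 0 0 1' |grep -E 'pos|ft_force'
python3 -m jog '.06 0 0 0 0 0 1;.06 0 .01 0 0 0 1;.06 0 .02 0 0 0 1;.06 0 .02 0 0 0 1;.06 0 .02 0 0 0 1' |grep -E 'pos|ft_force'
python3 -m jog '.06 0 .02 0 0 0 1;.06 0 .02 0 0 0 1;0 0 0 0 0 0 1' |grep -E 'pos|ft_force'
```

```text
tool_pos: [589.5, 194.2, 381.9]
ft_force: [2.4, 1.1, 1.9]
tool_pos: [562.0, 181.7, 374.0]
ft_force: [0.7, 1.2, 2.9]
tool_pos: [550.9, 176.6, 369.6]
ft_force: [0.0, 0.0, 0.3]
```

```bash
python3 -m jog '0 0 -.25 0 0 0 1;.1 0 0 0 0 0 1;.12 0 0 0 0 0 1;0 0 .1 0 0 0 1;.03 0 .06 0 0 0 1' |grep -E 'pos|ft_force'
python3 -m jog '.05 0 .07 0 0 0 1;.05 0 .07 0 0 0 1;.05 0 .07 0 0 0 1;.03 0 .07 0 0 0 1;.03 0 .06 0 0 0 1' |grep -E 'pos|ft_force'
python3 -m jog '.03 0 .05 0 0 0 1;.01 0 .05 0 0 0 1;0 0 .02 0 0 0 1;0 0 0 0 0 0 1' |grep -E 'pos|ft_force'
```

```text
tool_pos: [528.0, 166.0, 379.4]
ft_force: [-14.8, -5.1, 28.0]
tool_pos: [509.2, 157.4, 344.2]
ft_force: [-1.8, -1.1, 4.2]
tool_pos: [506.0, 156.0, 332.7]
ft_force: [-0.2, -0.2, 0.1]
```

```bash
python3 -m jog '0 0 .015 0 0 0 1;0 0 .015 0 0 0 1;0 0 0 0 0 0 1' |grep -E 'pos|ft_force'
python3 -m jog '0 0 .01 0 0 0 1;0 0 .01 0 0 0 1;0 0 0 0 0 0 1' |grep -E 'pos|ft_force'
```

```text
tool_pos: [506.0, 156.0, 330.7]
ft_force: [-4.6, -1.0, 6.6]
tool_pos: [506.1, 156.0, 330.2]
ft_force: [-11.2, -4.0, 18.2]
```

A firm stop at the expected height, so the handle is down. I retreat and take a look.

```bash
python3 -m jog '0 0 -.05 0 0 0 1;0 0 -.2 0 0 0 1;0 0 -.4 0 0 0 1;0 0 -.5 0 0 0 1;0 0 0 0 0 0 1' |grep -E 'pos|ft_force'
python3 - <<'E'
from bench import *
from h import *
s=snapshot("side")
cv2.imwrite("pics/z9.png",cv2.resize(s["img"][100:220,170:330],(800,600),interpolation=cv2.INTER_CUBIC)[...,::-1])
E
```

```text
tool_pos: [507.1, 156.3, 448.4]
ft_force: [0.8, -0.2, -0.8]
```

View pics/z9.png

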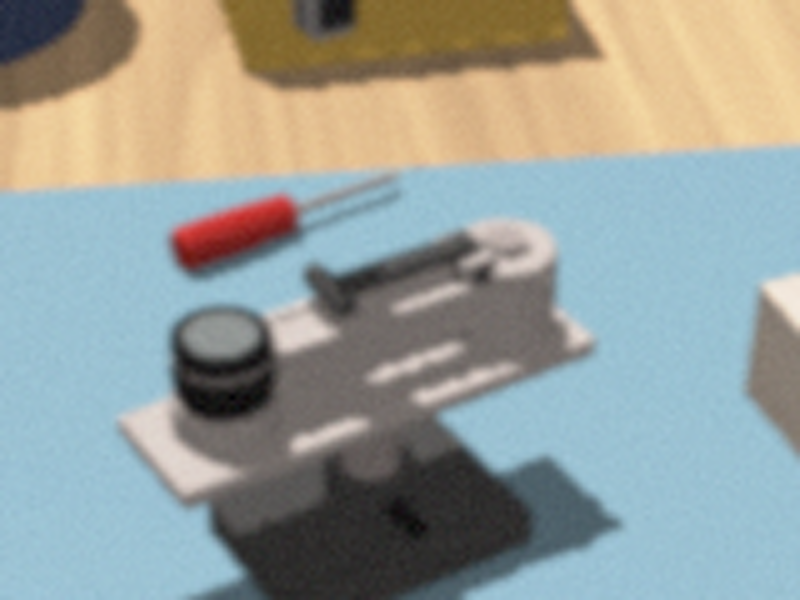

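The holder is flat on the plate, the handle lies down over the neck (bar ≈(330,290)), and the gripper is clear. Handing in.

```bash
python3 -c "
from bench import *
print(sense()['time'],hand_in())"
```

```text
the job is handed in; nothing more can be done
27.525 None
```

The holder is seated level over the stand's ball with its handle pressed fully down, and I handed the job in at 27.5 s of the 72 s allowed; `hand_in()` returned no verdict, so I can't confirm the score, and the highest force I saw was a brief 28 N at the wrist while pressing the handle.

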